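# Snap the push grease gun onto the bearing's tilted nipple and hold it pumped

## Robot

A 7-joint arm with a two-finger parallel gripper is mounted at the origin on a cart in front of the work surface, level with it; the furniture and walls round the work are solid. World frame = base frame: x ahead of the robot, y to its left, z up, the work surface at z = 0. Lengths are in m, angles in rad, forces in N, time in s.
With the tool pointing down it reaches from about 0.35 to 0.9 m from the base axis. Payload 7.2 kg.
Tool frame: the origin (TCP) lies where the fingers leave the gripper's body, on its centre line; the fingertips stand 80 mm ahead of it and the grasp point (between the pads) lies 61 mm ahead of it (arm.grip_depth is the distance from the TCP to the grasp point, in m); x points along the fingers, y is the direction in which the jaws open and shut, and the axes are right-handed (so a half turn about x gives the same grasp; the last joint's range is limited). The gripper opens to 88 mm and grips with 3 to 60 N. Pads are 20 mm wide; open, the fingers measure 115 mm over their backs; the gripper's body (75 mm by 178 mm) begins 61 mm behind the grasp point.
Start: joints at [-0.068, 0.411, -0.013, 1.596, 0.006, 1.134, -0.082], TCP at [0.625, -0, 0.303] pointing down, gripper open.
Joint ranges: [-2.95, 2.95], [-0.29, 1.99], [-1.47, 1.44], [0.14, 2.54], [-1.03, 4.17], [0.13, 1.85], [-2.86, 2.86]. Speed limits (rad/s): [2.39, 2.39, 3.01, 3.01, 3.14, 3.14, 3.14].

## Interface

Orientations are given as [roll, pitch, yaw] about the fixed x, y, z axes, in that order (R = Rz(yaw) Ry(pitch) Rx(roll)).
In Python, from bench import arm gives the robot as it stands.
- The arm moves only by the tool play_rows, never from a script. Its argument "series" is a list of rows, each a list of 7 numbers: the shift along the tool's x, y, z in mm, then the turn, a rotation vector about the tool's x, y, z in degrees, then the closure, from 0 (fully open) to 1 (shut). In form: [[dx, dy, dz, wx, wy, wz, gripper], ...]. A call has exactly 5 rows; each row shifts and turns the commanded pose from where the row before left it, along the tool's axes as they then stand; what a row does not reach is not made up. A row lasts 1/10 s, in which the tool goes at most 50 mm and 8.59 degrees, less where a joint would pass 70% of its speed; a pose out of reach is approached as far as the arm can. A call is refused whole if a number of a shift passes 50 or a number of a turn 8.59, either way. A call with a gripper value outside its range is refused whole. The fingers move at their own pace and stop on an object; "squeeze" is the grip in N (left out, the last holds). Time passes only in rows, so rows that do not move let the fingers close, or fill a call up. It gives the time, the measured TCP pose, the force and the opening at its end, in the units of the state.
- arm.get_obs(): the state, without advancing time (a new reading comes with each control period).
- arm.capture(name): name is "scene" or "side" or "wrist"; returns a dict with "img" (480x640x3 uint8, blue, green, red), "z_map" (480x640 float32, m along the optical axis (not along the pixel's ray), 0 where there is no reading), "fx", "fy", "cx", "cy" (pixels), "k1" (the pictures are not rectified: a ray, as slopes to the right and down, at radius r is drawn at 1 + k1 r^2 times it, then the intrinsics apply), "view" (4x4, takes a point from world to camera coordinates); the wrist camera has in their place "hand_eye" (4x4, takes a point from camera to tool coordinates, whose origin is the TCP and whose axes are the tool frame's). Camera axes: x right, y up, looking along -z (the intrinsics and any distortion apply to the point x, -y, -z); pixel columns grow to the right and rows downward; lengths in m; the calibration is good to about 2 mm. A picture is of the moment at which its call begins: read the wrist's pose just before it.
- arm.sign_off(): hands the job in, once; it reports no verdict.
The state is a dict: "time_s": time; "joint_positions": joint angles; "dq": joint speeds; "joint_torque": joint torques, N m; "ee_pos": TCP position; "ee_rot": TCP orientation; "ft_force": force on the tool from outside, world axes, zero at the start; "moment": the same for the moment, N m; "width": opening from 0.0 (shut) to 1.0 (fully open).
Only numpy, scipy, OpenCV 4.12 (cv2) and the standard library are available. Lean on these libraries where they do the work, as an engineer would, in place of code of your own. Each camera call takes 0.05 s, during which the arm holds its last target.

## Task

Grease the bearing: take the push grease gun out of its stand, press its nozzle squarely onto the tilted grease nipple of the bearing block until it snaps fully home, then keep pushing along the nipple so that the gun's spring-loaded nozzle is driven at least half-way into the gun. Finish while still gripping the gun and holding it pushed in like this; do not disturb the other things on the bench.

Things in the scene. Friction and masses are not known exactly. Their poses are not given: they have to be found in the camera images.
- gun_grip (a point): Push grease gun, loose, round, metal, 0.36 kg, hanging nozzle down in the stand's ring. Point on its axis at mid grip; z along the axis, away from the nozzle. Grip: 28 mm diameter cylinder, from 27 mm below this point (there begins a flange, 42 mm diameter, 6 mm thick, on which fingertips can push) to 38 mm above (rear end). Nozzle mouth 93 mm from here along -z with the nozzle out.
- nozzle_mouth (a point): Centre of the mouth at the nozzle's front end; z along the axis, towards the gun. Nozzle head 23 mm in diameter, 26 mm long, with a socket 17 mm deep: 14.4 mm diameter for the first 3.5 mm, 19 mm behind. In the stand the mouth hangs 12 mm above the bench; lift the gun 70 mm or more to clear the stand.
- gun_nozzle (a joint): How far the sprung nozzle is pushed into the gun, m: 0 out (at rest), 0.012 fully in. Its spring starts to give at about 12 N and needs about 16 N at 6 mm and 19 N fully in; it pushes back as soon as one stops pushing.
- nipple: Fixed nipple on the bearing block, leaning 25 degrees from vertical. Origin on its axis at the boss face; z outwards along the axis. Hexagon 21 mm across up to 7 mm, stem 12 mm diameter up to 24 mm, cone to 7 mm at the tip (28 mm). Three sprung balls at 18 mm stand out to 17 mm across; the nozzle's mouth needs about 10 N to pass them, then they spring out in the socket: the snap.
- nipple_tip (a point): The tip of the nipple, on its axis 28 mm from its origin; z along the nipple's axis, outwards.
- nipple_seat (a point): Point on the nipple's axis 11 mm from its origin, where the centre of the nozzle's mouth lies when the nozzle is fully home (nipple tip on the socket's floor); z along the nipple's axis, outwards.
- bearing_block: Grey cast bearing block with a shaft stub, fixed to the bench; foot 62 x 116 x 16 mm, rounded housing of 76 mm diameter, 83 mm high. Origin at the middle of its underside; x is its horizontal direction across the shaft, away from the side to which the nipple leans, y along the shaft.
- gun_stand: Steel stand fixed to the bench: foot 90 x 90 mm, with an upright at its +x edge that carries a ring (60 mm outer, 31 mm inner diameter, its top 72 mm above the bench) centred over the origin, in which the gun hangs. Origin at the middle of its underside.
- vee_block: Bystander: ground steel vee block, 57 x 51 x 34 mm; origin at its underside.
- oil_can: Bystander: oil can with a thin spout, 64 x 64 x 125 mm; origin at its underside.
- chuck_key_2: Bystander: chuck key lying flat, 68 x 80 x 17 mm; origin at its underside.
- hex_bolt_1: Bystander: bolt standing on its hexagon head, 19 x 22 x 52 mm; origin at its underside.
Things that resemble listed ones, but are neither listed nor needed, are in the scene too. What is shaped like the part that bears gun_grip but purple is not meant.

How it is judged:
By the outcome, as a careful person would: the job done as asked, in the order asked, and still so for the second after the job is handed in, while the arm keeps its last pose, push and grip.
It also fails if it takes over 35 s, if anything falls off the work surface, if the arm or the gripper's body presses on something with over 40 N, if the wrist force passes 120 N, or if a joint passes its speed limit or range.

## Working session

There is one attempt and no reset: what is moved stays moved. The work goes in short steps, Python scripts to look and compute and a tool call to move; the robot and the scene stay as the last step left them, time stands still between calls to the robot, and variables do not carry over. Pictures are saved under pics/ and viewed, and the job is handed in when it is done.

Besides the shell and the picture viewer there is one more tool, called after "Emit:" in YAML: its name, and indented under it one key for each argument. play_rows: Moves the arm, as the interface text tells. Its arguments: {"type":"object","properties":{"series":{"type":"array"},"squeeze":{"type":"number"}},"required":["series"]}

```bash
ls; mkdir -p pics; cat > h.py <<'E'
import numpy as np, cv2, pickle
from scipy.spatial.transform import Rotation as R
def ray(c,u,v):
    K=np.array([[c['fx'],0,c['cx']],[0,c['fy'],c['cy']],[0,0,1]])
    p=cv2.undistortPoints(np.array([[[u,v]]],float),K,np.array([c['k1'],0,0,0,0.]))
    x,y=p[0,0]; return np.array([x,-y,-1.0])
def c2w(c):
    if 'view' in c: return np.linalg.inv(c['view'])
    return c['T_tool']@c['hand_eye']
def P(c,u,v,z=None):
    r=ray(c,u,v); d=c['z_map'][int(round(v)),int(round(u))] if z is None else z
    return (c2w(c)@np.r_[r*d,1])[:3]
def toolT(o):
    T=np.eye(4); e=np.array(o['ee_rot']); T[:3,:3]=R.from_euler('xyz',e).as_matrix(); T[:3,3]=o['ee_pos']; return T
def onplane(c,u,v,z):
    M=c2w(c); d=M[:3,:3]@ray(c,u,v); o=M[:3,3]; return o+d*(z-o[2])/d[2]
def proj(c,p):
    q=(np.linalg.inv(c2w(c))@np.r_[p,1])[:3]; x,y=q[0]/-q[2],-q[1]/-q[2]; s=1+c['k1']*(x*x+y*y)
    return c['fx']*x*s+c['cx'],c['fy']*y*s+c['cy']
def cloud(c):
    K=np.array([[c['fx'],0,c['cx']],[0,c['fy'],c['cy']],[0,0,1]])
    vv,uu=np.mgrid[0:480,0:640]
    p=cv2.undistortPoints(np.stack([uu.ravel(),vv.ravel()],-1).astype(float)[:,None],K,np.array([c['k1'],0,0,0,0.]))[:,0]
    d=c['z_map'].ravel(); X=np.stack([p[:,0]*d,-p[:,1]*d,-d,np.ones_like(d)],-1)@c2w(c).T
    X=X[:,:3].reshape(480,640,3).copy(); X[c['z_map']==0]=np.nan; return X
def cap(arm,name,tag):
    o=arm.get_obs(); c=dict(arm.capture(name)); c['T_tool']=toolT(o)
    pickle.dump(c,open(f'{tag}.pkl','wb')); cv2.imwrite(f'pics/{tag}.png',c['img']); return c
def load(t): return pickle.load(open(f'{t}.pkl','rb'))
E
python3 - <<'E'
from h import *
from bench import arm
print(arm.get_obs(), arm.grip_depth)
for n in ['scene','side','wrist']:
    c=cap(arm,n,n+'0'); print(n,{k:c[k] for k in c if k not in('img','z_map')})
E
```

```text
pics
{'time_s': 0.0, 'joint_positions': array([-0.06816202,  0.4118959 , -0.01269403,  1.59702598,  0.00562308,
        1.13428015, -0.08220598]), 'dq': array([ 0.00075299, -0.00186023,  0.00180604,  0.00169106,  0.00093104,
       -0.00024153, -0.00176097]), 'joint_torque': array([-2.92756195e-04, -5.87956166e+01,  6.41712137e-01, -2.91074431e+01,
       -5.37758670e-02,  1.83686998e-02,  1.53371734e-04]), 'ee_pos': array([ 6.24633859e-01, -7.21290612e-05,  3.01818964e-01]), 'ee_rot': array([-1.4821421 ,  1.56922253, -3.05296455]), 'ft_force': array([-0.76364219,  0.38928659, -0.52311073]), 'moment': array([ 0.06959776, -0.08220037,  0.02469036]), 'width': 0.9987528663930783} 0.0613
scene {'fx': 497.39508866596054, 'fy': 497.39508866596054, 'cx': 320.7381971850032, 'cy': 234.00791741090032, 'k1': -0.08975795606886511, 'view': array([[ 0.44335964, -0.89633235, -0.00453169, -0.51143278],
       [ 0.65716736,  0.32161318,  0.68168616, -0.32632198],
       [-0.60955991, -0.30521021,  0.73163067, -0.78788993],
       [ 0.        ,  0.        ,  0.        ,  1.        ]]), 'T_tool': array
[... 1223 characters left out ...]
_eye': array([[ 3.69823684e-04,  2.88808803e-01, -9.57386724e-01,
        -8.22806082e-02],
       [ 9.99999355e-01, -1.13476206e-03,  4.39677857e-05,
         4.55911153e-04],
       [-1.07370785e-03, -9.57386123e-01, -2.88809036e-01,
        -7.98876446e-02],
       [ 0.00000000e+00,  0.00000000e+00,  0.00000000e+00,
         1.00000000e+00]]), 'T_tool': array([[-1.44720953e-03,  9.99998949e-01,  8.55965686e-05,
         6.24658738e-01],
       [-1.15960417e-04,  8.54288384e-05, -9.99999990e-01,
        -6.13685664e-06],
       [-9.99998946e-01, -1.44721944e-03,  1.15836662e-04,
         3.01897195e-01],
       [ 0.00000000e+00,  0.00000000e+00,  0.00000000e+00,
         1.00000000e+00]])}
```

View pics/scene0.png

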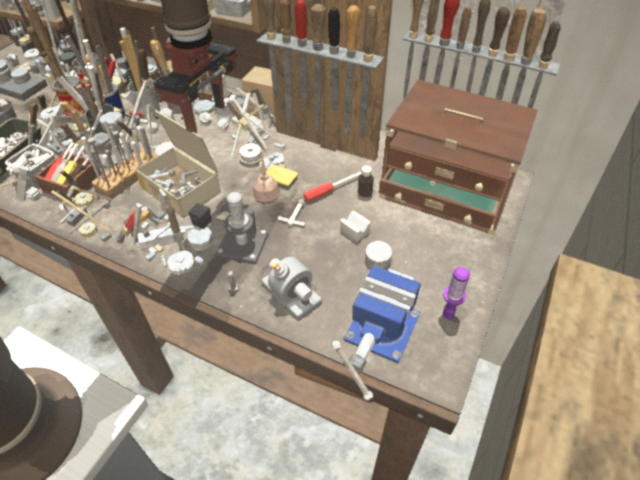

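View pics/side0.png

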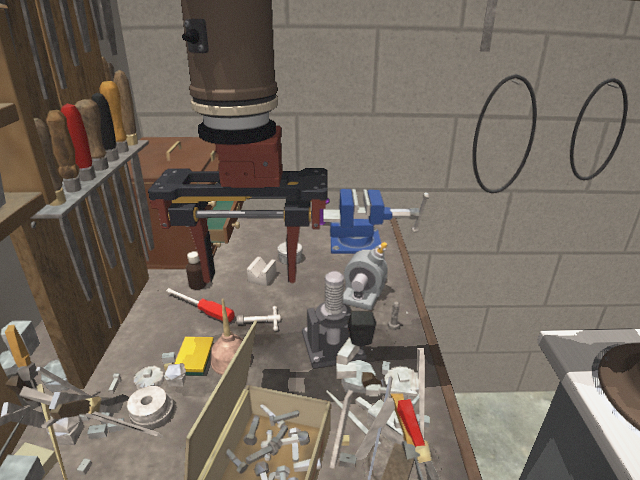

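View pics/wrist0.png

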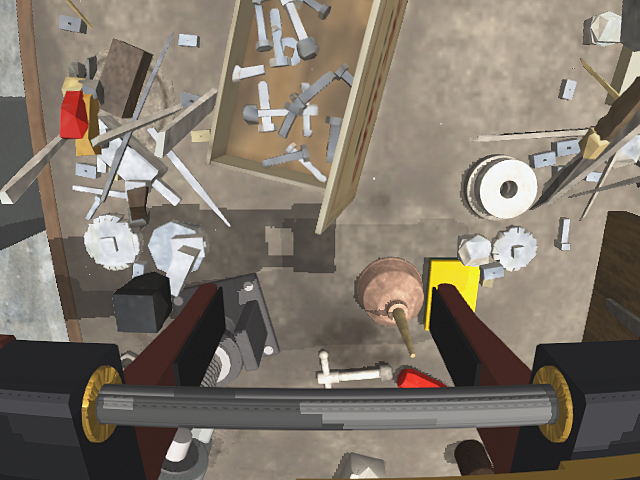

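```bash
python3 - <<'E'
from h import *
c=load('scene0');i=c['img']
a=cv2.resize(i[180:330,180:340],None,fx=5,fy=4*1.25,interpolation=cv2.INTER_CUBIC)[:750]
cv2.imwrite('pics/s_a.png',cv2.resize(a,(640,600)))
c=load('side0');i=c['img']
cv2.imwrite('pics/d_a.png',cv2.resize(i[230:380,280:440],(640,600),interpolation=cv2.INTER_CUBIC))
for t,pts in [('scene0',[(237,200),(237,195),(236,215),(277,268),(290,280),(232,283),(240,252)]),('side0',[(333,278),(333,290),(334,305),(381,250),(378,262),(330,330)])]:
    c=load(t)
    for p in pts: print(t,p,P(c,*p).round(4))
E
```

```text
scene0 (237, 200) [ 0.518  -0.134   0.1392]
scene0 (237, 195) [ 0.5282 -0.1278  0.1415]
scene0 (236, 215) [ 0.5092 -0.1323  0.1054]
scene0 (277, 268) [ 0.4268 -0.273   0.1071]
scene0 (290, 280) [ 0.4343 -0.2935  0.0752]
scene0 (232, 283) [ 0.4102 -0.1749  0.0258]
scene0 (240, 252) [ 0.4942 -0.1377  0.012 ]
side0 (333, 278) [ 0.5243 -0.1137  0.1429]
side0 (333, 290) [ 0.5241 -0.1094  0.124 ]
side0 (334, 305) [ 0.522  -0.1111  0.0943]
side0 (381, 250) [ 0.4319 -0.2631  0.1027]
side0 (378, 262) [ 0.4366 -0.257   0.0805]
side0 (330, 330) [ 0.5272 -0.1191  0.037 ]
```

View pics/s_a.png

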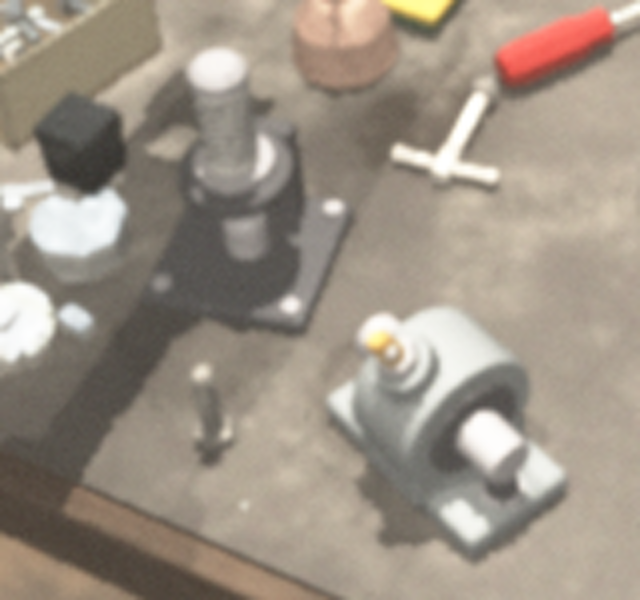

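View pics/d_a.png

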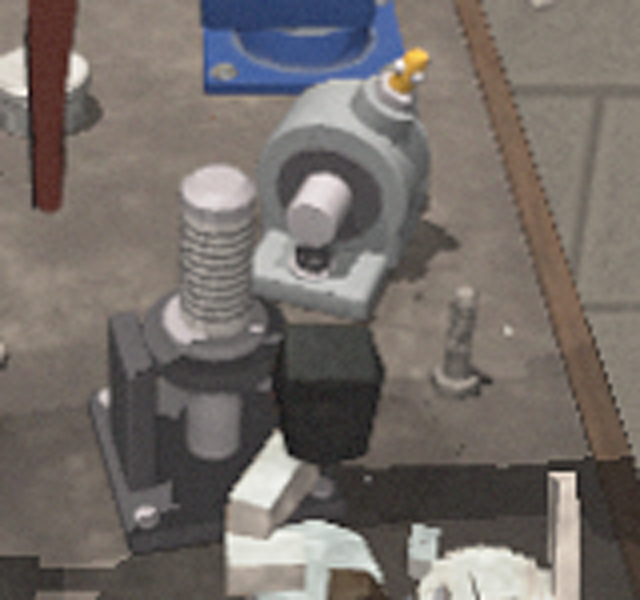

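```bash
python3 - <<'E'
from h import *
from scipy.optimize import least_squares
for t in ['scene0','side0']:
    c=load(t);X=cloud(c).reshape(-1,3);X=X[~np.isnan(X[:,0])]
    m=(abs(X[:,0]-.517)<.04)&(abs(X[:,1]+.12)<.04)&(X[:,2]>.085)&(X[:,2]<.136)
    Q=X[m]; f=lambda p:np.hypot(Q[:,0]-p[0],Q[:,1]-p[1])-.014
    r=least_squares(f,Q.mean(0)[:2],loss='soft_l1',f_scale=.002); print(t,len(Q),r.x,np.std(f(r.x)))
    m=(abs(X[:,0]-.517)<.04)&(abs(X[:,1]+.12)<.04)&(X[:,2]>.13); print('top',np.percentile(X[m][:,2],[50,90,98]))
    m=(abs(X[:,0]-.45)<.08)&(abs(X[:,1]+.28)<.08)&(X[:,2]>.085)
    print('nip',X[m].mean(0),m.sum(), X[m][:,2].max())
E
```

```text
scene0 277 [ 0.52184319 -0.12277698] 0.012565789174995016
top [0.14054812 0.14319925 0.14456076]
nip [ 0.4342608  -0.27516097  0.09702401] 243 0.12046206588772479
side0 487 [ 0.52181229 -0.12373677] 0.0007563117490962203
top [0.14007366 0.14298534 0.14353741]
nip [ 0.43660162 -0.26488882  0.09768368] 197 0.11677218571382114
```

Emit:
play_rows:
  series:
    - [0,-21,25,0,0,0,0]
    - [0,-21,25,0,0,0,0]
    - [0,-21,25,0,0,0,0]
    - [0,-20,25,0,0,0,0]
    - [0,-20,23.5,0,0,0,0]
  squeeze: 60

```text
time_s: 0.65
ee_pos: [0.5209, -0.1246, 0.3025]
ee_rot: [-1.41, 1.57, -2.981]
ft_force: [0.5, -0.0, 0.4]
width: 1.0
```

```bash
python3 - <<'E'
from h import *
from bench import arm
c=cap(arm,'wrist','w1'); print(arm.get_obs()); print(c['T_tool'].round(4))
E
```

```text
{'time_s': 0.7, 'joint_positions': array([ 0.12399312,  0.25610002,  0.03468845,  1.81937852, -0.00703659,
        1.06830002,  0.15550689]), 'dq': array([-0.02192529,  0.02759005, -0.00121163, -0.04905145,  0.01027835,
        0.00957562, -0.09010869]), 'joint_torque': array([ -9.26036507, -43.05166125,  -8.26926917, -33.12787771,
        -1.7370921 ,  -1.19147703,  -0.42440881]), 'ee_pos': array([ 0.51778158, -0.12929148,  0.302533  ]), 'ee_rot': array([-0.81109002,  1.56748432, -2.38733467]), 'ft_force': array([-3.12239573, -3.91411061, -0.75799383]), 'moment': array([-0.24422271,  0.19353355,  0.04477588]), 'width': 0.9942473782932767}
[[-4.000e-04  1.000e+00 -3.000e-04  5.209e-01]
 [-1.000e-04 -3.000e-04 -1.000e+00 -1.246e-01]
 [-1.000e+00 -4.000e-04  1.000e-04  3.025e-01]
 [ 0.000e+00  0.000e+00  0.000e+00  1.000e+00]]
```

View pics/w1.png

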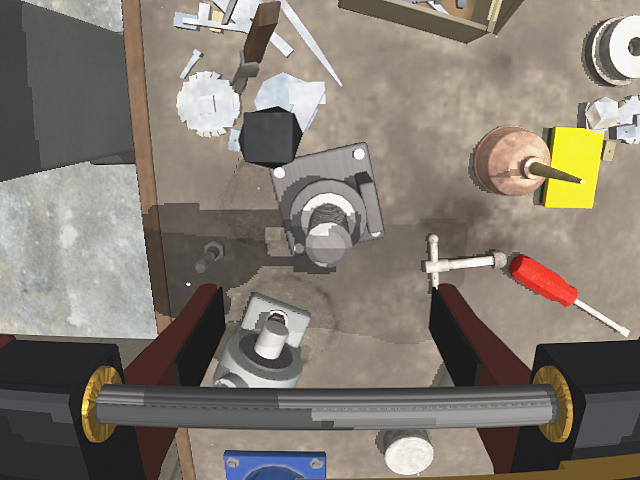

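Emit:
play_rows:
  series:
    - [20,0,0,0,0,0,0]
    - [20,0,0,0,0,0,0]
    - [20,0,0,0,0,0,0]
    - [20,0,0,0,0,0,0]
    - [0,0,0,0,0,0,0]

```text
time_s: 1.2
ee_pos: [0.5206, -0.1231, 0.2202]
ee_rot: [-1.722, 1.566, 2.99]
ft_force: [0.1, 0.0, -0.3]
width: 1.0
```

```bash
python3 - <<'E'
from h import *
from bench import arm
c=cap(arm,'wrist','w2'); o=arm.get_obs(); print(o['ee_pos'],o['joint_positions']); print(c['T_tool'].round(4))
for t in ['w1','w2']:
    c=load(t);X=cloud(c).reshape(-1,3);X=X[~np.isnan(X[:,0])]
    m=(abs(X[:,0]-.52)<.02)&(abs(X[:,1]+.124)<.02)&(X[:,2]>.138)&(X[:,2]<.15)
    print(m.sum(),X[m].mean(0),(X[m].min(0)+X[m].max(0))/2,np.ptp(X[m],axis=0))
E
```

```text
[ 0.52137815 -0.12329505  0.22167914] [ 0.12260025  0.34867124  0.02404571  1.90319313 -0.01056086  0.89269023
  0.1519515 ]
[[-4.800e-03  1.000e+00  2.000e-04  5.206e-01]
 [ 7.000e-04  2.000e-04 -1.000e+00 -1.231e-01]
 [-1.000e+00 -4.800e-03 -7.000e-04  2.202e-01]
 [ 0.000e+00  0.000e+00  0.000e+00  1.000e+00]]
1640 [ 0.52186775 -0.12130918  0.14199156] [ 0.52195995 -0.12233992  0.14153917] [0.0281676  0.02857604 0.00691835]
3242 [ 0.52198219 -0.12092055  0.14199785] [ 0.5220262  -0.12266308  0.14143904] [0.02826724 0.02935747 0.00685073]
```

View pics/w2.png

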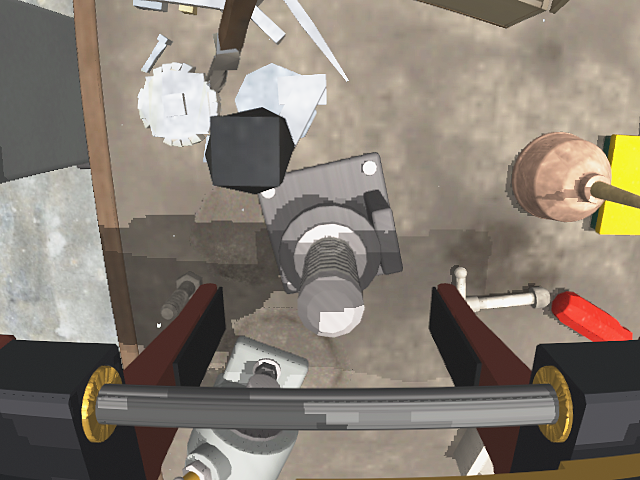

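Emit:
play_rows:
  series:
    - [16,0.4,-0.8,0,0,0,0]
    - [16,0,0,0,0,0,0]
    - [16,0,0,0,0,0,0]
    - [13,0,0,0,0,0,0]
    - [0,0,0,0,0,0,0]

```text
time_s: 1.75
ee_pos: [0.522, -0.1226, 0.1609]
ee_rot: [-1.711, 1.569, 3.001]
ft_force: [-0.4, -0.2, 0.4]
width: 1.003
```

Emit:
play_rows:
  series:
    - [0,0,0,0,0,0,0]
    - [0,0,0,0,0,0,0.5]
    - [0,0,0,0,0,0,0.6]
    - [0,0,0,0,0,0,0.7]
    - [0,0,0,0,0,0,1]
  squeeze: 60

```text
time_s: 2.25
ee_pos: [0.5225, -0.1227, 0.162]
ee_rot: [1.394, 1.57, -0.177]
ft_force: [0.2, -0.2, 0.6]
width: 0.677
```

```bash
python3 - <<'E'
from h import *
from bench import arm
c=cap(arm,'wrist','w3'); cap(arm,'side','d3');o=arm.get_obs(); print(o['ee_pos'],o['ft_force'],o['width'],o['joint_positions']); print(c['T_tool'].round(4))
E
```

```text
[ 0.52245207 -0.12271354  0.16181767] [ 0.09732784  0.2117728  -0.37052552] 0.584859450380289 [ 0.12484566  0.43015514  0.01989604  1.95228569 -0.01206321  0.75898299
  0.15165177]
[[ 5.000e-04  1.000e+00  0.000e+00  5.225e-01]
 [-1.000e-04  0.000e+00 -1.000e+00 -1.227e-01]
 [-1.000e+00  5.000e-04  1.000e-04  1.620e-01]
 [ 0.000e+00  0.000e+00  0.000e+00  1.000e+00]]
```

View pics/w3.png

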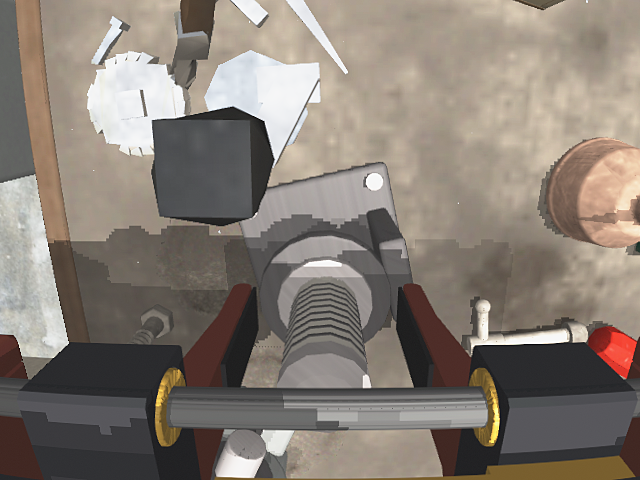

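View pics/d3.png

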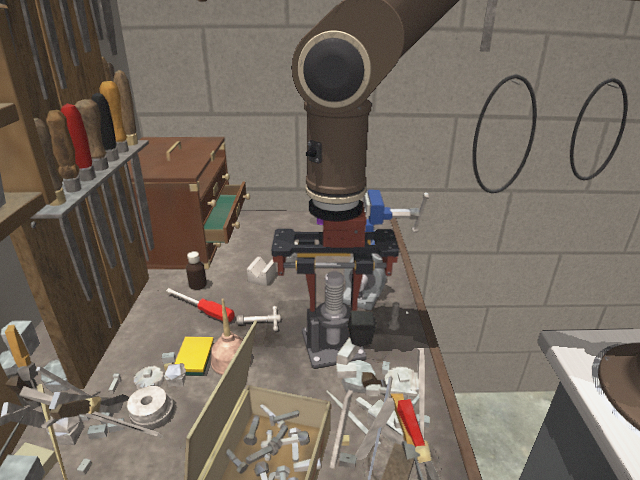

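Emit:
play_rows:
  series:
    - [1,0,0,0,0,0,1]
    - [0.8,0,0,0,0,0,1]
    - [0,0,0,0,0,0,1]
    - [0,0,0,0,0,0,1]
    - [0,0,0,0,0,0,1]
  squeeze: 60

```text
time_s: 2.85
ee_pos: [0.5222, -0.1227, 0.1596]
ee_rot: [-1.7, 1.57, 3.013]
ft_force: [-0.1, -0.6, -1.9]
width: 0.314
```

```bash
python3 - <<'E'
from h import *
from bench import arm
c=cap(arm,'wrist','w4'); o=arm.get_obs(); print(o['ee_pos'],o['ft_force'],o['width'],o['joint_positions']); print(c['T_tool'].round(4))
E
```

```text
[ 0.52214953 -0.1226713   0.1595568 ] [-0.77064634 -1.28187797 -3.46247958] 0.3144608962902383 [ 0.12495406  0.43341995  0.01976932  1.95395121 -0.01211532  0.75499544
  0.15173128]
[[-6.000e-04  1.000e+00 -0.000e+00  5.222e-01]
 [ 1.000e-04 -0.000e+00 -1.000e+00 -1.227e-01]
 [-1.000e+00 -6.000e-04 -1.000e-04  1.596e-01]
 [ 0.000e+00  0.000e+00  0.000e+00  1.000e+00]]
```

View pics/w4.png

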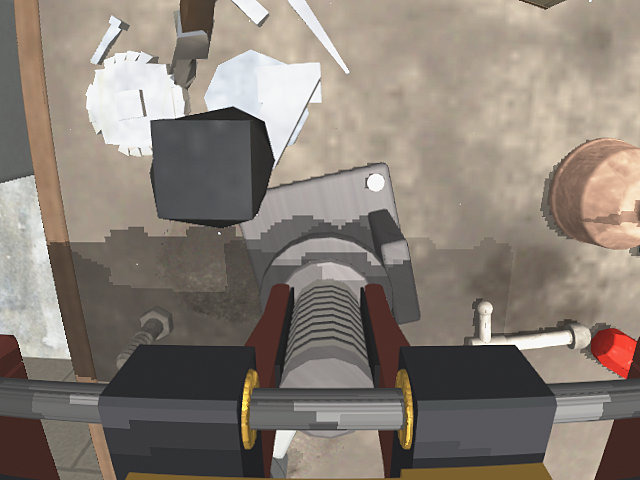

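Emit:
play_rows:
  series:
    - [-10,0,0,0,0,0,1]
    - [-30,0,0,0,0,0,1]
    - [-40,0,0,0,0,0,1]
    - [-40,0,0,0,0,0,1]
    - [-20,0,0,0,0,0,1]

```text
time_s: 3.4
ee_pos: [0.5232, -0.1229, 0.3041]
ee_rot: [1.437, 1.566, -0.134]
ft_force: [1.6, 0.1, -4.2]
width: 0.312
```

```bash
python3 - <<'E'
from h import *
from bench import arm
c=cap(arm,'wrist','w5');d=cap(arm,'scene','s5');cap(arm,'side','d5'); o=arm.get_obs(); print(o['ee_pos'],o['ft_force'],o['width'],o['joint_positions']); print(c['T_tool'].round(4))
i=load('s5')['img'];cv2.imwrite('pics/s5c.png',cv2.resize(i[150:350,180:380],(600,600),interpolation=cv2.INTER_CUBIC))
i=load('d5')['img'];cv2.imwrite('pics/d5c.png',cv2.resize(i[180:380,260:460],(600,600),interpolation=cv2.INTER_CUBIC))
E
```

```text
[ 0.52272549 -0.12276666  0.30122103] [ 0.31290035  0.17182497 -3.33132978] 0.31006650202462577 [ 0.11645421  0.26074542  0.02928874  1.81633873 -0.00873345  1.06160904
  0.14896455]
[[ 4.800e-03  1.000e+00 -2.000e-04  5.232e-01]
 [-6.000e-04 -2.000e-04 -1.000e+00 -1.229e-01]
 [-1.000e+00  4.800e-03  6.000e-04  3.041e-01]
 [ 0.000e+00  0.000e+00  0.000e+00  1.000e+00]]
```

View pics/w5.png

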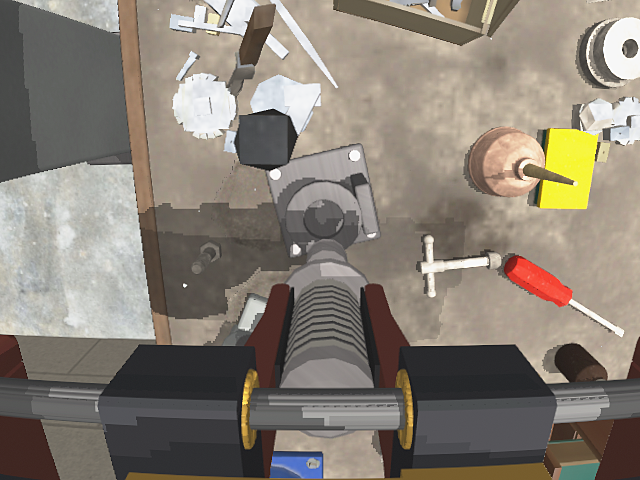

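View pics/d5c.png

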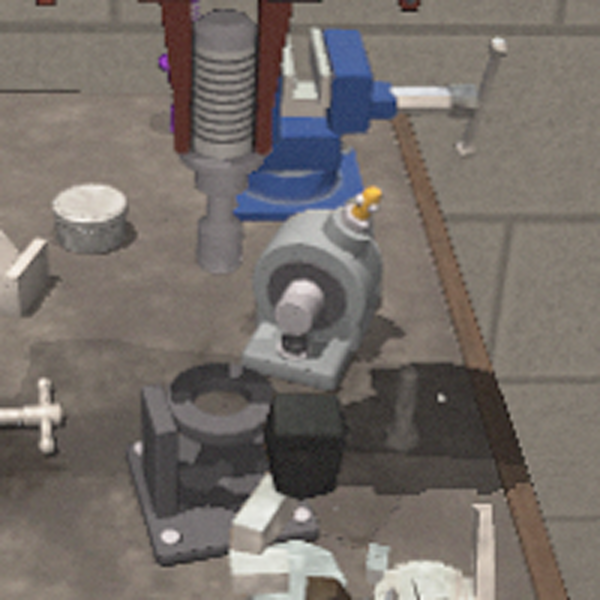

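View pics/s5c.png

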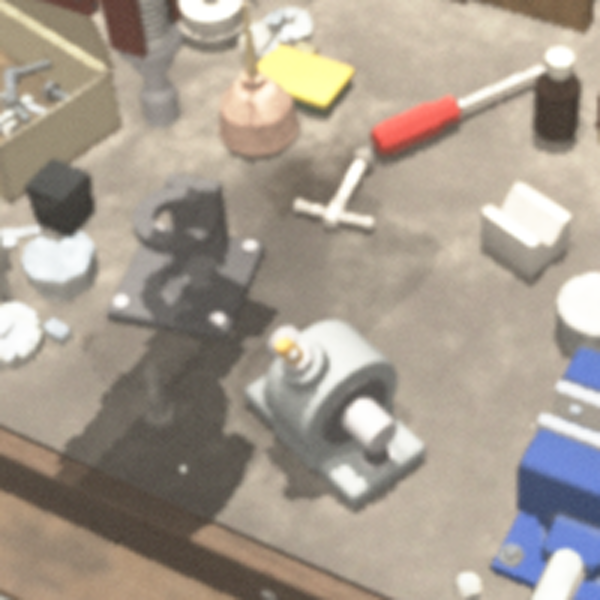

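Emit:
play_rows:
  series:
    - [0,-8,40,0,0,0,1]
    - [0,-8,40,0,0,0,1]
    - [0,-8,40,0,0,0,1]
    - [0,-6,30,0,0,0,1]
    - [0,-3,20,0,0,0,1]

```text
time_s: 4.05
ee_pos: [0.4874, -0.2951, 0.2976]
ee_rot: [-1.697, 1.567, 3.013]
ft_force: [0.2, -0.4, -3.1]
width: 0.313
```

Emit:
play_rows:
  series:
    - [0,0,0,0,0,0,1]
    - [0,0,0,0,0,0,1]
    - [0,0,0,0,0,0,1]
    - [0,0,0,0,0,0,1]
    - [0,0,0,0,0,0,1]

```text
time_s: 4.55
ee_pos: [0.4897, -0.2918, 0.2997]
ee_rot: [-2.961, 1.57, 1.753]
ft_force: [-0.3, 1.2, -4.0]
width: 0.314
```

```bash
python3 - <<'E'
from h import *
from bench import arm
c=cap(arm,'wrist','w6'); o=arm.get_obs(); print(o['ee_pos'],o['ft_force'],o['joint_positions']); print(c['T_tool'].round(4))
E
```

```text
[ 0.48968067 -0.29196033  0.29981838] [ 0.35824268 -0.73646735 -3.38897651] [ 0.360165    0.31876126  0.11802119  1.74330482 -0.04204659  1.08197542
  0.49329738]
[[-1.000e-04  1.000e+00  1.500e-03  4.897e-01]
 [ 3.000e-04  1.500e-03 -1.000e+00 -2.918e-01]
 [-1.000e+00 -1.000e-04 -3.000e-04  2.997e-01]
 [ 0.000e+00  0.000e+00  0.000e+00  1.000e+00]]
```

View pics/w6.png

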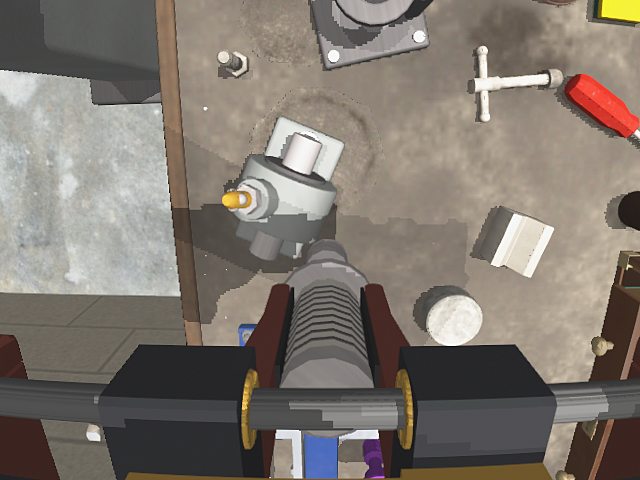

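```bash
python3 - <<'E'
from h import *
c=load('w6');i=c['img']
cv2.imwrite('pics/w6c.png',cv2.resize(i[110:270,190:360],(765,600*765//765),interpolation=cv2.INTER_CUBIC)) if 0 else cv2.imwrite('pics/w6c.png',cv2.resize(i[110:260,200:350],(600,600),interpolation=cv2.INTER_CUBIC))
z=c['z_map'][190:214:2,216:276:3]; print((z*1000).round(0).astype(int))
hsv=cv2.cvtColor(i,cv2.COLOR_BGR2HSV); m=(hsv[...,0]>12)&(hsv[...,0]<32)&(hsv[...,1]>120); m[:150]=0;m[260:]=0;m[:,:200]=0;m[:,300:]=0
v,u=np.nonzero(m);print(len(u),u.min(),u.max(),v.min(),v.max())
X=cloud(c)[m];print(np.nanmin(X,0),np.nanmax(X,0),np.nanmean(X,0))
E
```

```text
[[386 386 384 386 278 277 279 291 292 290 289 287 287 287 290 291 291 291
  295 298]
 [385 386 385 386 272 272 274 276 278 283 286 289 287 287 290 292 291 291
  295 298]
 [386 387 385 272 270 270 272 274 276 277 283 286 286 286 289 291 293 291
  293 297]
 [386 386 387 271 269 269 271 273 273 275 283 285 287 286 288 293 291 291
  293 297]
 [388 387 272 271 271 269 270 272 274 275 276 284 288 288 287 293 292 291
  293 295]
 [  0 390 273 270 270 269 271 272 274 274 277 285 289 287 289 292 292 291
  294 297]
 [388 388 272 271 271 269 272 272 276 274 277 283 287 286 288 291 293 290
  294 299]
 [388 389 390 271 269 270 272 272 275 275 283 286 288 285 287 293 292 293
  294 299]
 [390 390 389 272 272 272 271 275 277 282 286 290 287 286 290 293 292 292
  294 297]
 [392 389 391 390 273 272 275 278 292 291 290 287 288 291 294 294 293 292
  298 301]
 [390 390 391 390 390 277 279 320 292 290 290 291 290 294 295 294 293 294
  298 302]
 [392 393 391 392 391 392 326 320 300 290 290 289 295 296 295 293 295 299
  303 306]]
361 222 251 191 208
[ 0.39259387 -0.29272124 -0.00093939] [ 0.43854841 -0.26089614  0.11800955] [ 0.42983587 -0.26676763  0.11089477]
```

View pics/w6c.png

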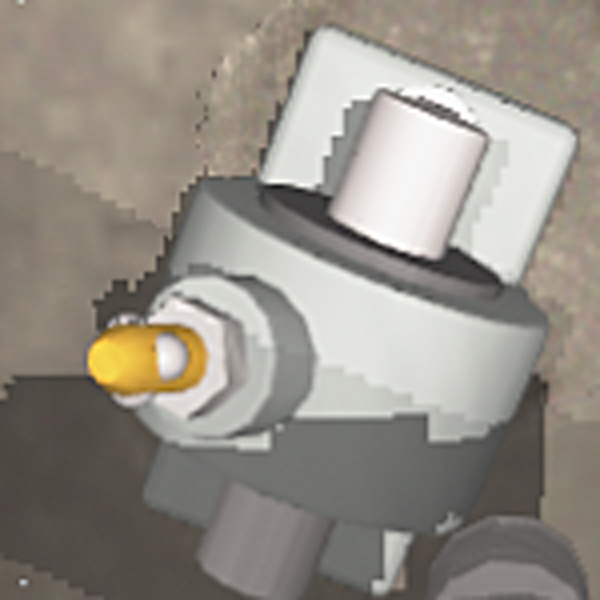

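```bash
cat > fit.py <<'E'
from h import *
from scipy.optimize import least_squares
def prof(r,h):
    # distance to revolution solid profile polyline (r,h)
    pts=[(0,.028),(.0035,.028),(.006,.024),(.006,.007),(.0112,.007),(.0112,0.0),(.017,0.0)]
    d=np.full(r.shape,1.)
    for (a,b),(e,f) in zip(pts[:-1],pts[1:]):
        v=np.array([e-a,f-b]);t=np.clip(((r-a)*v[0]+(h-b)*v[1])/(v@v),0,1)
        d=np.minimum(d,np.hypot(r-a-t*v[0],h-b-t*v[1]))
    return d
def axis(az,lean=np.radians(25)): return np.array([np.sin(lean)*np.cos(az),np.sin(lean)*np.sin(az),np.cos(lean)])
def fit(X,tip0,az0,fixaz=None):
    def f(p,Q):
        n=axis(p[3] if fixaz is None else fixaz); w=Q-(p[:3]-n*.028); h=w@n; r=np.linalg.norm(w-h[:,None]*n,axis=1); return prof(r,h)
    p=np.r_[tip0,az0]
    for it in range(4):
        n=axis(p[3] if fixaz is None else fixaz); w=X-(p[:3]-n*.028);h=w@n;r=np.linalg.norm(w-h[:,None]*n,axis=1)
        Q=X[(h>-.002)&(h<.034)&(r<.013)]
        p=least_squares(f,p,args=(Q,),loss='soft_l1',f_scale=.0008,x_scale=[.01,.01,.01,.3]).x
    return p,len(Q),np.median(f(p,Q))
def pts(t):
    X=cloud(load(t)).reshape(-1,3);X=X[~np.isnan(X[:,0])]
    return X[(abs(X[:,0]-.43)<.06)&(abs(X[:,1]+.27)<.06)&(X[:,2]>.06)&(X[:,2]<.13)]
E
python3 - <<'E'
from fit import *
c=load('w6')
a=onplane(c,280,117.5,.016);b=onplane(c,344.25,142.5,.016);e=onplane(c,328.7,180,.016)
print(a,b,e,np.linalg.norm(a-b)); d=b-a;print('yaw',np.degrees(np.arctan2(d[1],d[0])),np.degrees(np.arctan2(*(b-e)[:2][::-1]))-90)
for t in ['w6','scene0','side0','s5','d5']:
    X=pts(t)
    for az0 in (2.7,):
        p,n,m=fit(X,[.428,-.267,.117],az0); print(t,p[:3].round(4),np.degrees(p[3]),n,m)
E
```

```text
[ 0.45054806 -0.21569129  0.016     ] [ 0.50482994 -0.23643926  0.016     ] [ 0.49170518 -0.2686668   0.016     ] 0.058111959404231715
yaw -20.91817979892243 -22.15875169404123
w6 [ 0.4249 -0.2659  0.1156] 154.90080477095702 1137 0.0004656878203320915
scene0 [ 0.4261 -0.2663  0.1165] 165.09015133649157 156 0.0007799523730042052
side0 [ 0.4256 -0.2656  0.1149] 144.69444254660687 150 0.0007464946553731289
s5 [ 0.4259 -0.2665  0.1164] 165.80929478236908 162 0.0006612981343084519
d5 [ 0.4254 -0.266   0.1148] 146.4731978739665 150 0.0006267552492402453
```

```bash
python3 - <<'E'
from fit import *
for az in (155,158):
  for t in ['w6','scene0','side0','s5','d5']:
    p,n,m=fit(pts(t),[.428,-.267,.117],2.7,np.radians(az)); print(az,t,p[:3].round(4),m)
for t in ['d5','s5']:
    c=load(t);X=cloud(c).reshape(-1,3);X=X[~np.isnan(X[:,0])]
    T=c['T_tool'] ; print(T[:3,3])
    w=(X-T[:3,3])@T[:3,:3]
    m=(abs(w[:,1])<.03)&(abs(w[:,2])<.03)&(w[:,0]>.08)&(w[:,0]<.17)
    print('max x',np.percentile(w[m][:,0],[90,98,100]))
    for lo,hi,r in((.124,.145,.0115),):
        Q=w[(abs(w[:,1])<.03)&(abs(w[:,2])<.03)&(w[:,0]>lo)&(w[:,0]<hi)]
        f=lambda p:np.hypot(Q[:,1]-p[0],Q[:,2]-p[1])-r
        print(t,len(Q),least_squares(f,[0,0],loss='soft_l1',f_scale=.001).x)
E
```

```text
155 w6 [ 0.4249 -0.2659  0.1156] 0.0004660671909894853
155 scene0 [ 0.4267 -0.2653  0.1163] 0.0007514368526352396
155 side0 [ 0.4251 -0.2666  0.1148] 0.0007307264273758258
155 s5 [ 0.4263 -0.2656  0.116 ] 0.0007704187536959077
155 d5 [ 0.4249 -0.2669  0.1147] 0.0006774487969241068
158 w6 [ 0.4248 -0.2662  0.1156] 0.0004772062227705997
158 scene0 [ 0.4266 -0.2656  0.1163] 0.000746358475947102
158 side0 [ 0.425  -0.267   0.1147] 0.0007238892939436877
158 s5 [ 0.4261 -0.2658  0.1161] 0.0007581904912066648
158 d5 [ 0.4248 -0.2672  0.1146] 0.0006682165402767825
[ 0.52361694 -0.12298796  0.30359085]
max x [0.14006475 0.14592278 0.14783145]
d5 196 [-0.0001353   0.00146785]
[ 0.52399757 -0.12307284  0.30618317]
max x [0.13977684 0.14511595 0.14819072]
s5 111 [0.00137838 0.00162593]
```

Emit:
play_rows:
  series:
    - [-4,0,0,0,-1.98,4.59,1]
    - [-4,0,0,0,-1.98,4.59,1]
    - [-4,0,0,0,-1.98,4.59,1]
    - [-4,0,0,0,-1.98,4.59,1]
    - [-4,0,0,0,-1.98,4.59,1]

```text
time_s: 5.1
ee_pos: [0.4861, -0.2909, 0.3199]
ee_rot: [1.164, 1.131, -0.407]
ft_force: [0.5, 1.2, -3.8]
width: 0.314
```

```bash
cat > go.py <<'E'
from h import *
from bench import arm
import sys
tip=np.array([.4252,-.2660,.1155]); az=np.radians(156.5)
n=np.array([np.sin(np.radians(25))*np.cos(az),np.sin(np.radians(25))*np.sin(az),np.cos(np.radians(25))])
def status(off,L=.1476,tip=tip):
    o=arm.get_obs();T=toolT(o);tg=tip+n*(L+off)
    print('t',o['time_s'],'pos',o['ee_pos'].round(4),'F',o['ft_force'].round(1),'w',round(o['width'],3))
    print('q',o['joint_positions'].round(3))
    print('tool shift mm',(T[:3,:3].T@(tg-T[:3,3])*1000).round(1))
    x=T[:3,0]; ax=np.cross(x,-n); s=np.linalg.norm(ax); rv=ax/s*np.degrees(np.arcsin(s)) if s>1e-9 else ax
    print('tool turn deg',(T[:3,:3].T@rv).round(2))
    print('F along n',o['ft_force']@n)
if __name__=='__main__': status(float(sys.argv[1]))
E
python3 go.py 0.015
```

```text
t 5.1 pos [ 0.4861 -0.2909  0.3199] F [ 0.5  1.2 -3.8] w 0.314
q [ 0.379  0.116  0.095  2.019 -0.071  0.569  0.524]
tool shift mm [  -5.7 -134.5  -56.9]
tool turn deg [ 0.    0.   -0.22]
F along n -3.45655731554288
```

Emit:
play_rows:
  series:
    - [-2,-25,-10,0,0,0,1]
    - [-2,-25,-10,0,0,0,1]
    - [-2,-25,-10,0,0,0,1]
    - [0,-15,-10,0,0,0,1]
    - [0,-10,-8,0,0,0,1]

```text
time_s: 5.6
ee_pos: [0.3921, -0.2456, 0.2776]
ee_rot: [1.164, 1.135, -0.407]
ft_force: [0.2, -0.7, -2.3]
width: 0.312
```

```bash
python3 go.py 0.015
```

```text
t 5.6 pos [ 0.3921 -0.2456  0.2776] F [ 0.2 -0.7 -2.3] w 0.312
q [ 0.389 -0.017  0.082  2.274 -0.059  0.45   0.519]
tool shift mm [  0.6 -33.   -8.3]
tool turn deg [ 0.   -0.1   0.01]
F along n -2.2307158842973442
```

Emit:
play_rows:
  series:
    - [0,-12,-3,0,0,0,1]
    - [0,-12,-3,0,0,0,1]
    - [0,-9,-2,0,0,0,1]
    - [0,0,0,0,0,0,1]
    - [0,0,0,0,0,0,1]

```text
time_s: 6.1
ee_pos: [0.3637, -0.24, 0.2642]
ee_rot: [1.164, 1.134, -0.408]
ft_force: [-0.4, -0.5, -2.6]
width: 0.314
```

Emit:
play_rows:
  series:
    - [0,0,0,0,0,0,1]
    - [0,0,0,0,0,0,1]
    - [0,0,0,0,0,0,1]
    - [0,0,0,0,0,0,1]
    - [0,0,0,0,0,0,1]

```text
time_s: 6.6
ee_pos: [0.3634, -0.2397, 0.2638]
ee_rot: [1.164, 1.135, -0.407]
ft_force: [0.3, -0.1, -3.2]
width: 0.311
```

```bash
python3 go.py 0.015; python3 - <<'E'
from h import *
from bench import arm
for n in ['side','scene','wrist']: cap(arm,n,n+'7')
print(arm.get_obs()['ee_pos'])
i=load('side7')['img'];cv2.imwrite('pics/d7c.png',cv2.resize(i[190:310,310:430],(600,600),interpolation=cv2.INTER_CUBIC))
i=load('scene7')['img'];cv2.imwrite('pics/s7c.png',cv2.resize(i[190:310,220:340],(600,600),interpolation=cv2.INTER_CUBIC))
E
```

```text
t 6.6 pos [ 0.3634 -0.2397  0.2638] F [ 0.3 -0.1 -3.2] w 0.311
q [ 0.401 -0.048  0.092  2.343 -0.081  0.412  0.561]
tool shift mm [ 0.2 -1.5 -1.2]
tool turn deg [-0.   -0.07 -0.02]
F along n -3.03546601065512
[ 0.36334069 -0.23969048  0.26385741]
```

View pics/d7c.png

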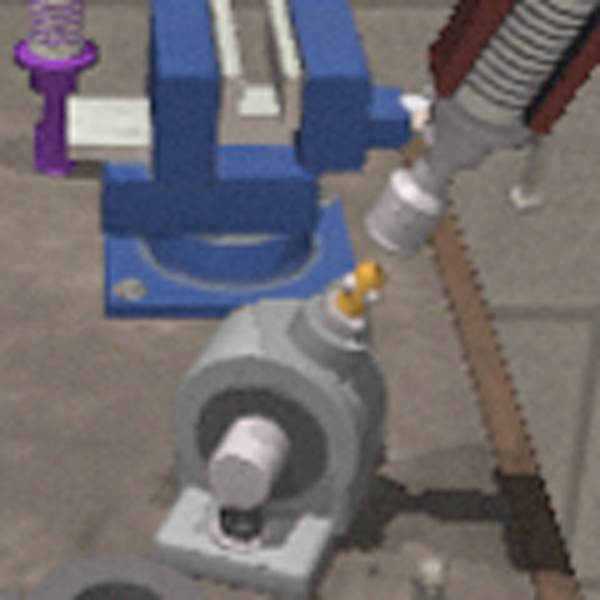

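View pics/s7c.png

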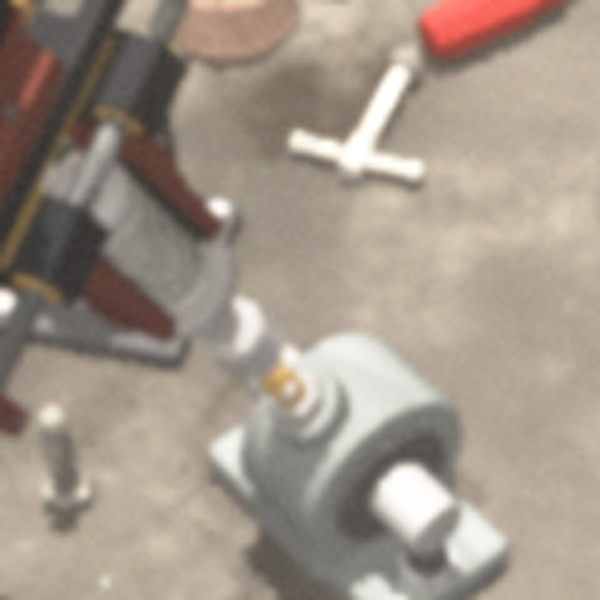

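View pics/wrist7.png

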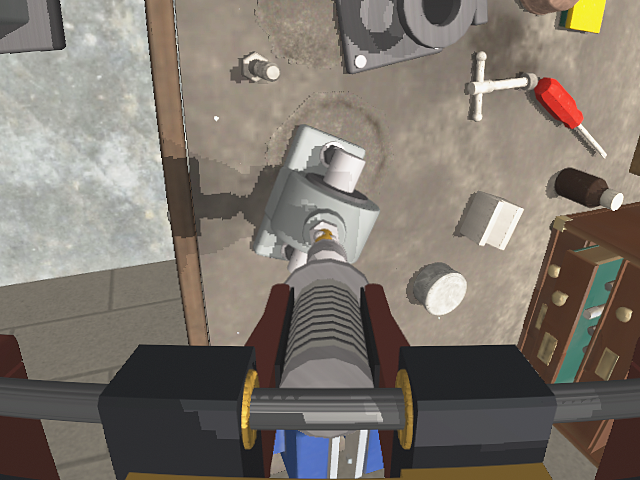

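```bash
cat > noz.py <<'E'
from fit import *
import sys
n=axis(np.radians(156.5))
def head(t,lo=.1235,hi=.1455,r=.0115):
    c=load(t);T=c['T_tool'];X=cloud(c).reshape(-1,3);X=X[~np.isnan(X[:,0])];w=(X-T[:3,3])@T[:3,:3]
    Q=w[(np.hypot(w[:,1],w[:,2])<.02)&(w[:,0]>lo)&(w[:,0]<hi)]
    f=lambda p:np.hypot(Q[:,1]-p[0],Q[:,2]-p[1])-r
    s=least_squares(f,[0,0],loss='soft_l1',f_scale=.001).x
    m=w[(np.hypot(w[:,1],w[:,2])<.014)&(w[:,0]>.1)&(w[:,0]<.155)][:,0]
    return s,len(Q),np.median(abs(f(s))),np.percentile(m,[90,97,100]),T
if __name__=='__main__':
  tag=sys.argv[1]
  for cam,ref in (('side','side0'),('scene','scene0'),('wrist','w6')):
    t=cam+tag
    try: s,N,m,e,T=head(t); print(t,'head off mm',s*1000,N,m,'end',e)
    except Exception as ex: print(t,ex); continue
    for rf in (ref,t):
        p,k,mm=fit(pts(rf),[.4252,-.266,.1155],2.73,np.radians(156.5))
        q=T[:3,:3].T@(p[:3]-T[:3,3]); print('  nipple tip',rf,p[:3].round(4),k,mm,'tool mm',q*1000, 'lateral d',(q[1:]-s)*1000)
  print('tool x vs -n', T[:3,:3].T@(-n))
E
python3 noz.py 7
```

```text
side7 head off mm [-0.68437735  1.41351193] 152 0.0006669601862961229 end [0.14369933 0.1464735  0.14821579]
  nipple tip side0 [ 0.4251 -0.2668  0.1147] 158 0.000721818377637626 tool mm [163.63815092  -1.97850468  -0.32784262] lateral d [-1.29412733 -1.74135455]
  nipple tip side7 [ 0.425  -0.2667  0.1144] 154 0.000802696206685698 tool mm [163.86334601  -2.16458456  -0.45607002] lateral d [-1.48020721 -1.86958195]
scene7 head off mm [ 1.71045116 -0.02114761] 114 0.0005258578172989544 end [0.14240268 0.14537702 0.14694118]
  nipple tip scene0 [ 0.4267 -0.2654  0.1163] 159 0.0007332556183674531 tool mm [ 1.62601507e+02  1.41815218e-01 -1.46766032e+00] lateral d [-1.56863594 -1.44651272]
  nipple tip scene7 [ 0.426  -0.2658  0.1162] 155 0.0007396670397479127 tool mm [162.52845901  -0.49311703  -1.13030091] lateral d [-2.20356819 -1.10915331]
wrist7 head off mm [0.11839884 0.4644037 ] 611 0.0003017826112914346 end [0.14303434 0.14571588 0.14755541]
  nipple tip w6 [ 0.4249 -0.2661  0.1156] 1144 0.00046222097871106657 tool mm [162.62950009  -1.75647554  -0.90523254] lateral d [-1.87487438 -1.36963624]
  nipple tip wrist7 [ 0.425  -0.2658  0.1155] 824 0.0005064065439815508 tool mm [162.76962372  -1.6910814   -1.15230867] lateral d [-1.80948024 -1.61671237]
tool x vs -n [ 9.99999174e-01 -4.31300186e-04  1.21101431e-03]
```

Emit:
play_rows:
  series:
    - [2,-1,-1,0,0,0,1]
    - [2,-0.7,-0.5,0,0,0,1]
    - [2,0,0,0,0,0,1]
    - [2,0,0,0,0,0,1]
    - [0,0,0,0,0,0,1]

```text
time_s: 7.25
ee_pos: [0.3649, -0.2396, 0.2554]
ee_rot: [1.164, 1.135, -0.407]
ft_force: [0.4, 0.3, -2.7]
width: 0.312
```

Emit:
play_rows:
  series:
    - [0,0,0,0,0,0,1]
    - [0,0,0,0,0,0,1]
    - [0,0,0,0,0,0,1]
    - [0,0,0,0,0,0,1]
    - [0,0,0,0,0,0,1]

```text
time_s: 7.75
ee_pos: [0.3649, -0.2396, 0.2558]
ee_rot: [1.164, 1.134, -0.407]
ft_force: [-0.1, -0.7, -3.4]
width: 0.313
```

```bash
python3 go.py 0.007; python3 - <<'E'
from h import *
from bench import arm
for n in ['side','scene','wrist']: cap(arm,n,n+'8')
i=load('side8')['img'];cv2.imwrite('pics/d8c.png',cv2.resize(i[190:310,310:430],(600,600),interpolation=cv2.INTER_CUBIC))
E
python3 noz.py 8
```

```text
t 7.75 pos [ 0.3649 -0.2396  0.2558] F [-0.1 -0.7 -3.4] w 0.313
q [ 0.399 -0.031  0.093  2.352 -0.088  0.387  0.567]
tool shift mm [0.3 0.3 0.3]
tool turn deg [ 0.   -0.06 -0.03]
F along n -3.118538295616857
side8 head off mm [-0.48031211  1.60889863] 150 0.0007201843952856527 end [0.1440592  0.14710003 0.15434675]
  nipple tip side0 [ 0.4251 -0.2668  0.1147] 158 0.000721818377637626 tool mm [155.7258632   -0.29027539   1.12978367] lateral d [ 0.19003672 -0.47911496]
  nipple tip side8 [ 0.4247 -0.267   0.1145] 149 0.0009338242936226555 tool mm [155.77686205  -0.75110478   1.30621116] lateral d [-0.27079266 -0.30268746]
scene8 head off mm [ 1.58672328 -0.216934  ] 112 0.000566140837629495 end [0.14208308 0.14524325 0.15391181]
  nipple tip scene0 [ 0.4267 -0.2654  0.1163] 159 0.0007332556183674531 tool mm [1.54647176e+02 1.92557784e+00 1.76452323e-02] lateral d [0.33885455 0.23457923]
  nipple tip scene8 [ 0.4265 -0.2655  0.116 ] 140 0.0007482758954683433 tool mm [1.54865347e+02 1.69166772e+00 7.87903268e-02] lateral d [0.10494444 0.29572433]
wrist8 head off mm [0.0898009  0.43818225] 614 0.00028877271795080695 end [0.14311581 0.14541746 0.14752655]
  nipple tip w6 [ 0.4249 -0.2661  0.1156] 1144 0.00046222097871106657 tool mm [ 1.54669937e+02 -2.67228673e-02  5.49021580e-01] lateral d [-0.11652377  0.11083933]
  nipple tip wrist8 [ 0.4248 -0.2665  0.1155] 640 0.00058676884698775 tool mm [ 1.54816679e+02 -1.48102191e-01  9.67277886e-01] lateral d [-0.23790309  0.52909564]
tool x vs -n [ 9.99999240e-01 -4.81092159e-04  1.13500082e-03]
```

View pics/d8c.png

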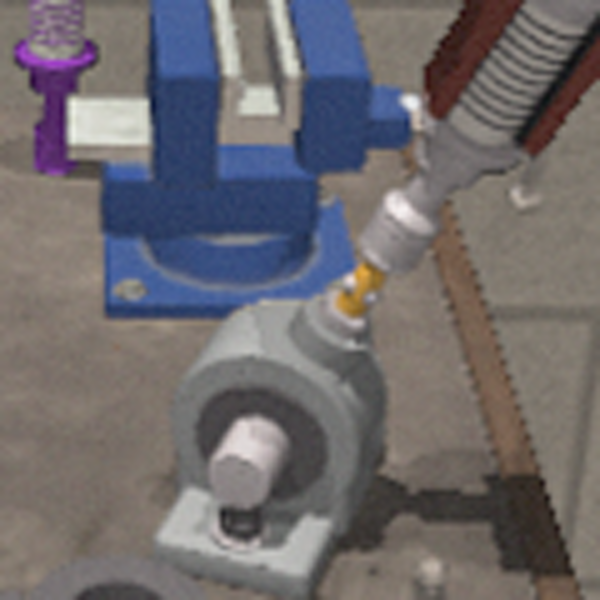

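Emit:
play_rows:
  series:
    - [3,0,0,0,0,0,1]
    - [3,0,0,0,0,0,1]
    - [2,0,0,0,0,0,1]
    - [2,0,0,0,0,0,1]
    - [0,0,0,0,0,0,1]

```text
time_s: 8.4
ee_pos: [0.3688, -0.2412, 0.2463]
ee_rot: [1.164, 1.135, -0.407]
ft_force: [0.6, 0.1, -1.6]
width: 0.312
```

```bash
python3 go.py -0.003
```

```text
t 8.4 pos [ 0.3688 -0.2412  0.2463] F [ 0.6  0.1 -1.6] w 0.312
q [ 0.397 -0.005  0.095  2.356 -0.101  0.358  0.579]
tool shift mm [-0.1  0.4  0.4]
tool turn deg [ 0.   -0.08  0.01]
F along n -1.6866915279768198
```

Emit:
play_rows:
  series:
    - [1,0,0,0,0,0,1]
    - [1,0,0,0,0,0,1]
    - [1,0,0,0,0,0,1]
    - [1,0,0,0,0,0,1]
    - [0,0,0,0,0,0,1]

```text
time_s: 8.9
ee_pos: [0.3704, -0.242, 0.2429]
ee_rot: [1.164, 1.135, -0.407]
ft_force: [-0.7, -0.2, -2.9]
width: 0.317
```

```bash
python3 go.py -0.007
```

```text
t 8.9 pos [ 0.3704 -0.242   0.2429] F [-0.7 -0.2 -2.9] w 0.317
q [ 0.397  0.004  0.095  2.357 -0.107  0.347  0.585]
tool shift mm [0.2 0.3 0.3]
tool turn deg [-0.   -0.07 -0.02]
F along n -2.3961732060038514
```

Emit:
play_rows:
  series:
    - [1.2,0,0,0,0,0,1]
    - [1.2,0,0,0,0,0,1]
    - [1.2,0,0,0,0,0,1]
    - [1.2,0,0,0,0,0,1]
    - [1.2,0,0,0,0,0,1]

```text
time_s: 9.4
ee_pos: [0.3727, -0.2432, 0.2376]
ee_rot: [1.163, 1.134, -0.408]
ft_force: [-0.0, -2.2, -4.3]
width: 0.311
```

```bash
python3 go.py -0.013
```

```text
t 9.4 pos [ 0.3727 -0.2432  0.2376] F [-0.  -2.2 -4.3] w 0.311
q [ 0.398  0.019  0.096  2.359 -0.117  0.33   0.595]
tool shift mm [0.2 0.3 0.1]
tool turn deg [-0.   -0.05 -0.04]
F along n -4.243831150121396
```

Emit:
play_rows:
  series:
    - [1,0,0,0,0,0,1]
    - [1,0,0,0,0,0,1]
    - [1,0,0,0,0,0,1]
    - [1,0,0,0,0,0,1]
    - [0,0,0,0,0,0,1]

```text
time_s: 9.9
ee_pos: [0.3742, -0.2434, 0.2338]
ee_rot: [1.164, 1.135, -0.406]
ft_force: [-0.2, -0.0, -1.4]
width: 0.312
```

```bash
python3 go.py -0.017; python3 - <<'E'
from h import *
from bench import arm
for n in ['side','scene']: cap(arm,n,n+'9')
i=load('side9')['img'];cv2.imwrite('pics/d9c.png',cv2.resize(i[190:310,310:430],(600,600),interpolation=cv2.INTER_CUBIC))
i=load('scene9')['img'];cv2.imwrite('pics/s9c.png',cv2.resize(i[190:310,220:340],(600,600),interpolation=cv2.INTER_CUBIC))
E
```

```text
t 9.9 pos [ 0.3742 -0.2434  0.2338] F [-0.2 -0.  -1.4] w 0.312
q [ 0.398  0.029  0.095  2.361 -0.124  0.32   0.601]
tool shift mm [0.2 0.4 0.6]
tool turn deg [ 0.   -0.09 -0.  ]
F along n -1.1993644792476332
```

View pics/d9c.png

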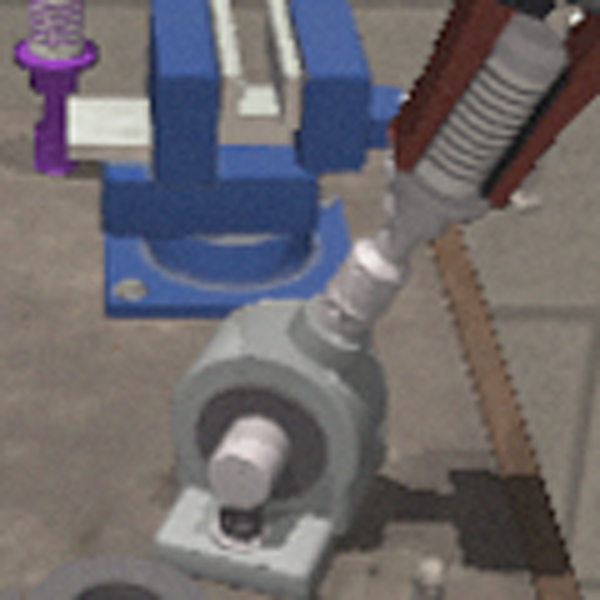

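Emit:
play_rows:
  series:
    - [1,0,0,0,0,0,1]
    - [1,0,0,0,0,0,1]
    - [1,0,0,0,0,0,1]
    - [1,0,0,0,0,0,1]
    - [0,0,0,0,0,0,1]

```text
time_s: 10.5
ee_pos: [0.3756, -0.2441, 0.2306]
ee_rot: [1.164, 1.135, -0.407]
ft_force: [-7.9, 4.3, 9.1]
width: 0.313
```

```bash
python3 go.py -0.021
```

```text
t 10.5 pos [ 0.3756 -0.2441  0.2306] F [-7.9  4.3  9.1] w 0.313
q [ 0.399  0.039  0.094  2.362 -0.131  0.309  0.608]
tool shift mm [0.7 0.3 0.5]
tool turn deg [ 0.   -0.08 -0.03]
F along n 12.064997501038535
```

Emit:
play_rows:
  series:
    - [1.5,0,0,0,0,0,1]
    - [1.5,0,0,0,0,0,1]
    - [1.5,0,0,0,0,0,1]
    - [1,0,0,0,0,0,1]
    - [0,0,0,0,0,0,1]

```text
time_s: 11.0
ee_pos: [0.3777, -0.245, 0.2257]
ee_rot: [1.164, 1.135, -0.406]
ft_force: [-8.9, 5.2, 11.1]
width: 0.319
```

```bash
python3 go.py -0.0265; python3 - <<'E'
from h import *
from bench import arm
for n in ['side','scene','wrist']: cap(arm,n,n+'10')
i=load('side10')['img'];cv2.imwrite('pics/d10c.png',cv2.resize(i[190:310,310:430],(600,600),interpolation=cv2.INTER_CUBIC))
print(arm.get_obs()['ft_force'])
import noz
for t,e in (('side9',0),('side10',0)):
    # depth of flange/head along tool: profile radii
    c=load(t);T=c['T_tool'];X=cloud(c).reshape(-1,3);X=X[~np.isnan(X[:,0])];w=(X-T[:3,3])@T[:3,:3]
    for lo in np.arange(.076,.15,.003):
        q=w[(w[:,0]>lo)&(w[:,0]<lo+.003)&(np.hypot(w[:,1],w[:,2])<.03)]
        print(t,round(lo,3),len(q),(np.median(np.hypot(q[:,1]+.0005,q[:,2]-.0015))*1000).round(1) if len(q) else '')
E
```

```text
t 11.0 pos [ 0.3777 -0.245   0.2257] F [-8.9  5.2 11.1] w 0.319
q [ 0.4    0.052  0.093  2.363 -0.142  0.294  0.619]
tool shift mm [0.8 0.3 0.4]
tool turn deg [-0.   -0.08 -0.03]
F along n 14.369416651377204
[-8.58166864  4.74849978 10.94867588]
side9 0.076 45 18.1
side9 0.079 37 16.7
side9 0.082 71 20.1
side9 0.085 23 21.2
side9 0.088 3 19.7
side9 0.091 3 13.8
side9 0.094 25 13.0
side9 0.097 21 13.4
side9 0.1 17 13.4
side9 0.103 5 12.3
side9 0.106 6 8.0
side9 0.109 12 7.4
side9 0.112 7 7.8
side9 0.115 14 7.8
side9 0.118 10 7.3
side9 0.121 20 7.6
side9 0.124 31 10.5
side9 0.127 16 12.1
side9 0.13 21 11.6
side9 0.133 16 11.6
side9 0.136 19 11.7
side9 0.139 14 12.1
side9 0.142 16 11.3
side9 0.145 19 11.3
side9 0.148 3 11.1
side10 0.076 40 16.0
side10 0.079 36 16.2
side10 0.082 71 20.5
side10 0.085 22 21.1
side10 0.088 2 19.3
side10 0.091 9 13.8
side10 0.094 17 13.1
side10 0.097 21 13.3
side10 0.1 18 13.4
side10 0.103 5 13.0
side10 0.106 4 7.6
side10 0.109 13 7.3
side10 0.112 19 8.2
side10 0.115 26 10.4
side10 0.118 23 11.4
side10 0.121 18 11.7
side10 0.124 16 12.1
side10 0.127 17 11.8
side10 0.13 18 12.1
side10 0.133 13 11.7
side10 0.136 17 11.2
side10 0.139 5 9.4
side10 0.142 19 9.4
side10 0.145 14 10.0
side10 0.148 43 12.6
```

View pics/d10c.png

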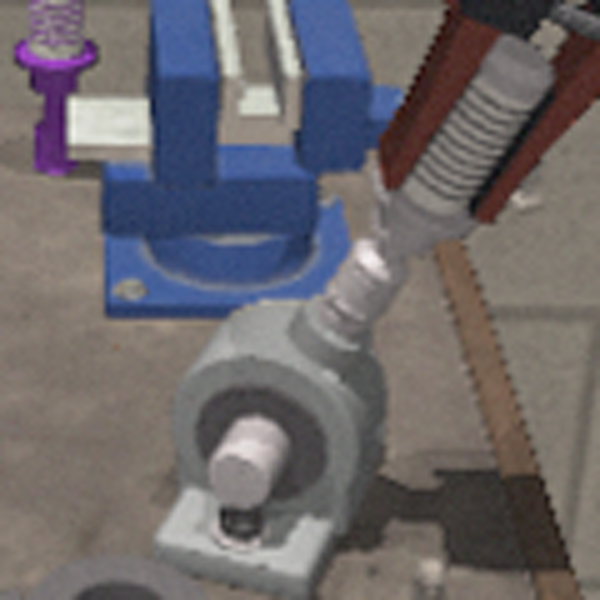

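Emit:
play_rows:
  series:
    - [0.5,0,0,0,0,0,1]
    - [0,0,0,0,0,0,1]
    - [0,0,0,0,0,0,1]
    - [0,0,0,0,0,0,1]
    - [0,0,0,0,0,0,1]

```text
time_s: 11.65
ee_pos: [0.3778, -0.2451, 0.2254]
ee_rot: [1.164, 1.134, -0.406]
ft_force: [-8.3, 4.2, 11.9]
width: 0.317
```

Emit:
play_rows:
  series:
    - [0,0,0,0,0,0,1]
    - [0,0,0,0,0,0,1]
    - [0,0,0,0,0,0,1]
    - [0,0,0,0,0,0,1]
    - [0,0,0,0,0,0,1]

```text
time_s: 12.15
ee_pos: [0.3778, -0.2451, 0.2254]
ee_rot: [1.164, 1.134, -0.406]
ft_force: [-8.8, 4.9, 11.7]
width: 0.315
```

```bash
python3 go.py -0.027; python3 - <<'E'
from h import *
from bench import arm
for n in ['side','wrist','scene']: cap(arm,n,n+'11')
for t in ('side11','wrist11'):
    c=load(t);T=c['T_tool'];X=cloud(c).reshape(-1,3);X=X[~np.isnan(X[:,0])];w=(X-T[:3,3])@T[:3,:3]
    for lo in np.arange(.106,.13,.003):
        q=w[(w[:,0]>lo)&(w[:,0]<lo+.003)&(np.hypot(w[:,1],w[:,2])<.03)]
        print(t,round(lo,3),len(q),(np.median(np.hypot(q[:,1]+.0005,q[:,2]-.0015))*1000).round(1) if len(q) else '')
E
```

```text
t 12.15 pos [ 0.3778 -0.2451  0.2254] F [-8.8  4.9 11.7] w 0.315
q [ 0.401  0.053  0.093  2.363 -0.143  0.293  0.62 ]
tool shift mm [0.9 0.4 0.4]
tool turn deg [ 0.   -0.08 -0.04]
F along n 14.827416937200786
side11 0.106 4 8.2
side11 0.109 13 7.4
side11 0.112 25 8.6
side11 0.115 26 11.0
side11 0.118 17 11.7
side11 0.121 19 11.4
side11 0.124 15 11.6
side11 0.127 20 11.4
side11 0.13 15 12.0
wrist11 0.106 0 
wrist11 0.109 0 
wrist11 0.112 1 13.1
wrist11 0.115 75 12.7
wrist11 0.118 64 12.9
wrist11 0.121 65 12.8
wrist11 0.124 66 12.9
wrist11 0.127 71 12.8
wrist11 0.13 66 12.8
```

View pics/scene11.png

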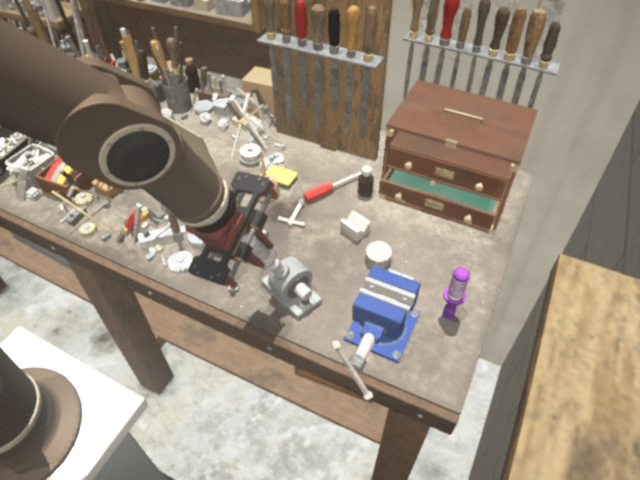

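```bash
python3 -c "
from bench import arm
print(arm.sign_off())"
```

```text
the job is handed in; nothing more can be done
None
```

The grease gun is on the nipple and pushed in. I handed the job in at about 12.3 s, with the arm still gripping and pushing. I took the gun by its grip, lifted it out of the stand, lined it up with the tilted nipple and pushed it on along the nipple's axis.

**Last checks:**
- **Fully home:** I estimate the nipple tip sits about 17 mm inside the nozzle, which matches the socket floor.
- **Nozzle driven in:** the push is steady at about 18 N (14.8 N measured plus about 3.2 N of gun weight). By the stated spring values that is about 9–10 mm of the 12 mm travel. The side camera's depth readings show the nozzle about 9 mm in relative to the gun.
- **Grip and alignment:** the gun did not slip in the fingers (60 N grip). The tool is within about 0.1° of the nipple's estimated axis.
- **Other items:** the last overview picture shows the others it can see undisturbed. The arm hides part of the stand and bolt area.

**Not confirmed:** I did not see the 10 N peak of the snap itself, because force was only read between moves. I am inferring the snap from the depth and from the spring giving as expected.

The cameras disagreed with each other by 1–2 mm on absolute positions, so I aligned the nozzle to the nipple within each camera's own picture.

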